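# Find the heavy parts box and take out its coupling

## Robot

A 6-joint arm with a two-finger parallel gripper is mounted at the origin on a cart in front of the work surface, level with it; the furniture and walls round the work are solid. World frame = base frame: x ahead of the robot, y to its left, z up, the work surface at z = 0. Lengths are in mm, angles in rad, forces in N, time in s.
With the tool pointing down it reaches from about 275 to 1000 mm from the base axis. Payload 8.4 kg.
Tool frame: the origin (TCP) lies between the finger pads; the fingertips stand 22 mm ahead of it and the grasp point (between the pads) lies 3 mm ahead of it; z points along the fingers, y is the line along which they close (so a half turn about z gives the same grasp; the last joint's range is limited). The gripper opens to 85 mm and grips with 20 to 120 N. Pads are 22 mm wide; open, the fingers measure 114 mm over their backs; the gripper's body (76 mm by 85 mm) begins 54 mm behind the grasp point. The pads swing forward as they close: fully open they stand 13 mm farther back than shut.
Start: joints at [-1.157, 0.353, 1.633, -0, 1.155, -0.002], TCP at [252.45, -571.749, 253.281] pointing down, gripper open.
Joint ranges: [-2.63, 2.63], [-0.92, 2.1], [0.06, 2.66], [-1.3, 4.44], [0, 2.69], [-3.02, 3.02]. Speed limits (rad/s): [2.22, 2.22, 2.79, 3.14, 3.14, 3.14].

## Interface

Orientations are given as [roll, pitch, yaw] about the fixed x, y, z axes, in that order (R = Rz(yaw) Ry(pitch) Rx(roll)).
In Python, from rig import r, grab_frame gives the robot as it stands.
- The arm moves only by the shell command python3 -m inch 'ROWS' [FORCE]. ROWS is JSON, a list of rows, each a list of 7 numbers: the turn, a rotation vector about the tool's x, y, z as a fraction of full scale, then the shift along the tool's x, y, z as a fraction of full scale, then the closure, from 0 (fully open) to 1 (shut). In form: [[rx, ry, rz, dx, dy, dz, fingers], ...]. A call has 1 to 8 rows; each row shifts and turns the commanded pose from where the row before left it, along the tool's axes as they then stand; what a row does not reach is not made up. Full scale, the value 1, is 2.5 cm for a shift and pi rad for a turn. A row lasts 1/12 s, in which the tool goes at most 41.7 mm and 7.16 degrees, less where a joint would pass 70% of its speed; a pose out of reach is approached as far as the arm can. A call with a number of a shift or a turn outside -1 to 1 is refused whole. A call with a gripper value outside its range is refused whole. The fingers move at their own pace and stop on an object; FORCE is the grip in N (left out, the last holds). Time passes only in rows, so rows that do not move let the fingers close. It gives the time, the measured TCP pose, the force, the opening and the grip force at its end, in the units of the state.
- r.sense(): the state, without advancing time (a new reading comes with each control period).
- grab_frame(name): name is "side" or "top"; returns a dict with "pixels" (480x640x3 uint8, red, green, blue), "z_map" (480x640 float32, mm along the optical axis (not along the pixel's ray), 0 where there is no reading), "vertical_fov" (degrees; the focal length in pixels is half the picture's height over the tangent of half this angle, whatever the lens; pixels are square), "cx", "cy" (the principal point, pixels), "cam_to_world" (4x4, takes a point from camera to world coordinates). Camera axes: x right, y down, z forward; pixel columns grow to the right and rows downward; lengths in mm; the calibration is good to about 2 mm. A picture is of the moment at which its call begins.
- r.sign_off(): hands the job in; it is judged then, once.
The state is a dict: "clock": time; "qpos": joint angles; "qvel": joint speeds; "joint_efforts": joint torques, N m; "eef_pos": TCP position; "tcp_rot": TCP orientation; "contact_force": force on the tool from outside, world axes, zero at the start; "wrist_torque": the same for the moment, N m; "opening": opening from 0.0 (shut) to 1.0 (fully open); "grasp_force": force on a finger pad.
Only numpy, scipy, OpenCV 4.12 (cv2) and the standard library are available. Lean on these libraries where they do the work, as an engineer would, in place of code of your own. Each camera call takes 0.05 s, during which the arm holds its last target. There are 200 camera calls.

## Task

Three identical lidded boxes lean on the sloping rack; one holds the steel coupling and is much heavier than the other two, which hold hollow dummies. Heft them to find the heavy one, stand that box level on the open bench with its lid still on, then take its lid off, lay the lid flat on the bench beside it with the rib up, and stand the coupling upright in the square tray. Leave the two light boxes closed and back on the rack, and do not disturb the other things on the bench.

Things in the scene. Friction and masses are not known exactly. Their poses are not given: they have to be found in the camera images.
- rack: fixed dark steel rack, 360 mm wide; plate 128 mm deep, sloping 30 degrees, low at the front (its -x, robot's side), front lip 11 mm high, no dividers. Origin on the table, plate top 50 mm above it; y along the row, z up. A box at home leans against the lip, tilted 30 degrees (top towards -x), its origin at x -22, z 37, y 116, 0 or -116 mm in this frame
- box_a: one of three identical sheet-metal boxes, 62 (x) by 104 (y) mm, walls 3 mm thick, 56 mm high, floor 3 mm; 71 mm high to the lid's rib. Origin: centre of the underside, z to the lid. Starts leaning 30 degrees on the rack, 12 mm from its neighbour. Grip across the 62 mm, square to the faces, about 20 mm below the rim. Full weight 0.57 to 0.70 kg if heavy, 0.25 to 0.29 kg if light
- lid_a: loose steel lid of box_a: plate 60 x 102 x 3 mm on the rim, below it a 5 mm deep plug with 2.5 mm play, on top a grip rib 10 mm thick (x), 46 mm long (y), 12 mm high. Origin: centre of the plug's underside; plate top at z = 8 mm, rib top at 20 mm. Shut, it is 51 mm above the box's origin along the box's z. Lifts straight off
- part_a: one of three parts, one in each box in any order: dark hexagonal coupling, 40 mm tall, 36 mm across flats (its x), 41 mm across corners (y), on end on the box floor between cleats up to 5 mm high, its x along the box's y with 31 mm free on each side for fingers. Origin: centre of its underside, z up its bore. The three look alike: one is steel (0.36 to 0.48 kg), two are hollow dummies (0.04 to 0.08 kg)
- box_b: one of three identical sheet-metal boxes, 62 (x) by 104 (y) mm, walls 3 mm thick, 56 mm high, floor 3 mm; 71 mm high to the lid's rib. Origin: centre of the underside, z to the lid. Starts leaning 30 degrees on the rack, 12 mm from its neighbour. Grip across the 62 mm, square to the faces, about 20 mm below the rim. Full weight 0.57 to 0.70 kg if heavy, 0.25 to 0.29 kg if light
- lid_b: loose steel lid of box_b: plate 60 x 102 x 3 mm on the rim, below it a 5 mm deep plug with 2.5 mm play, on top a grip rib 10 mm thick (x), 46 mm long (y), 12 mm high. Origin: centre of the plug's underside; plate top at z = 8 mm, rib top at 20 mm. Shut, it is 51 mm above the box's origin along the box's z. Lifts straight off
- part_b: one of three parts, one in each box in any order: dark hexagonal coupling, 40 mm tall, 36 mm across flats (its x), 41 mm across corners (y), on end on the box floor between cleats up to 5 mm high, its x along the box's y with 31 mm free on each side for fingers. Origin: centre of its underside, z up its bore. The three look alike: one is steel (0.36 to 0.48 kg), two are hollow dummies (0.04 to 0.08 kg)
- box_c: one of three identical sheet-metal boxes, 62 (x) by 104 (y) mm, walls 3 mm thick, 56 mm high, floor 3 mm; 71 mm high to the lid's rib. Origin: centre of the underside, z to the lid. Starts leaning 30 degrees on the rack, 12 mm from its neighbour. Grip across the 62 mm, square to the faces, about 20 mm below the rim. Full weight 0.57 to 0.70 kg if heavy, 0.25 to 0.29 kg if light
- lid_c: loose steel lid of box_c: plate 60 x 102 x 3 mm on the rim, below it a 5 mm deep plug with 2.5 mm play, on top a grip rib 10 mm thick (x), 46 mm long (y), 12 mm high. Origin: centre of the plug's underside; plate top at z = 8 mm, rib top at 20 mm. Shut, it is 51 mm above the box's origin along the box's z. Lifts straight off
- part_c: one of three parts, one in each box in any order: dark hexagonal coupling, 40 mm tall, 36 mm across flats (its x), 41 mm across corners (y), on end on the box floor between cleats up to 5 mm high, its x along the box's y with 31 mm free on each side for fingers. Origin: centre of its underside, z up its bore. The three look alike: one is steel (0.36 to 0.48 kg), two are hollow dummies (0.04 to 0.08 kg)
- tray: fixed open square tray of dark sheet steel, 116 x 116 mm outside, 18 mm high, walls 4 mm, floor 4 mm thick. Origin at the centre of its underside. The bench between it, the rack and the table edge (which runs straight from about x 0.40, y 0.13 to x 0.50, y -0.07 in the world) is free. Beyond it to the right, a fixed drawer unit 0.27 m high stands from about x 0.70, y -0.10 on
- mug: white mug, 82 x 114 x 91 mm, a bystander; origin at its underside
- spray_can: spray can, 65 mm across, 220 mm tall, a bystander; origin at its underside
- flange_ring: flat rusty ring, 96 mm across, 14 mm thick, a bystander; origin at its underside
Things that resemble listed ones, but are neither listed nor needed, are in the scene too. Leave any orange look-alike of the lid_a alone.

How it is judged:
By the outcome, as a careful person would: the job done as asked, in the order asked, and still so for the second after the job is handed in, with the robot touching nothing.
It also fails if it takes over 72 s, if anything falls off the work surface, if the arm or the gripper's body presses on something with over 40 N, if the wrist force passes 120 N, or if a joint passes its speed limit or range.

## Working session

There is one attempt and no reset: what is moved stays moved. The work goes in short steps, Python scripts to look and compute and a shell command to move; the robot and the scene stay as the last step left them, time stands still between calls to the robot, and variables do not carry over. Pictures are saved under pics/ and viewed, at most 10 in all, crops included, and the job is handed in when it is done.

```bash
ls; mkdir -p pics
python3 - <<'E'
from rig import r, grab_frame
import cv2,numpy as np,pickle
print(r.sense())
for n in("side","top"):
    f=grab_frame(n); pickle.dump(f,open(f"/tmp/{n}0.pkl","wb"))
    cv2.imwrite(f"pics/{n}0.png",f["pixels"][:,:,::-1])
    print(n,f["vertical_fov"],f["cx"],f["cy"],np.round(f["cam_to_world"],3).tolist())
E
```

```text
pics
{'clock': 0.0, 'qpos': array([-1.15742424e+00,  3.53644828e-01,  1.63419201e+00, -3.00851375e-06,
        1.15520835e+00, -2.41010138e-03]), 'qvel': array([ 0.00031786,  0.00038787,  0.00189597,  0.00067779, -0.00050536,
       -0.00127356]), 'joint_efforts': array([-1.01675487e-03, -6.05251622e+01, -3.42067623e+01, -1.38061189e-06,
        9.37240839e-03, -6.72412227e-06]), 'eef_pos': array([ 252.24104046, -571.312468  ,  252.53898041]), 'tcp_rot': array([-3.14014012e+00, -7.50102359e-07,  4.15783407e-01]), 'contact_force': array([-0.4672162 ,  0.32469838, -0.56068854]), 'wrist_torque': array([0.03144573, 0.03908768, 0.003681  ]), 'grasp_force': 0.0, 'opening': 0.9987565039739881}
side 50.2213235754172 324.2881351284955 240.5897915416236 [[-0.996, -0.055, 0.065, 534.193], [-0.084, 0.53, -0.844, 1283.214], [0.012, -0.846, -0.532, 734.83], [0.0, 0.0, 0.0, 1.0]]
top 53.83652217008385 319.96383588816326 234.41295270678145 [[0.029, -0.993, 0.112, 532.426], [-1.0, -0.028, 0.011, 288.838], [-0.008, -0.112, -0.994, 935.755], [0.0, 0.0, 0.0, 1.0]]
```

View pics/top0.png

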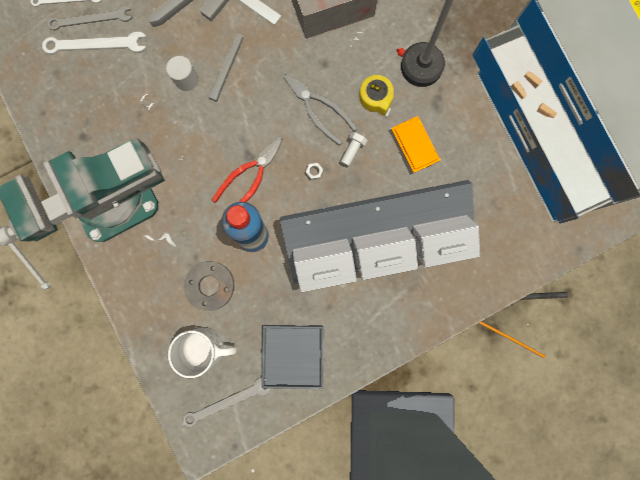

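View pics/side0.png

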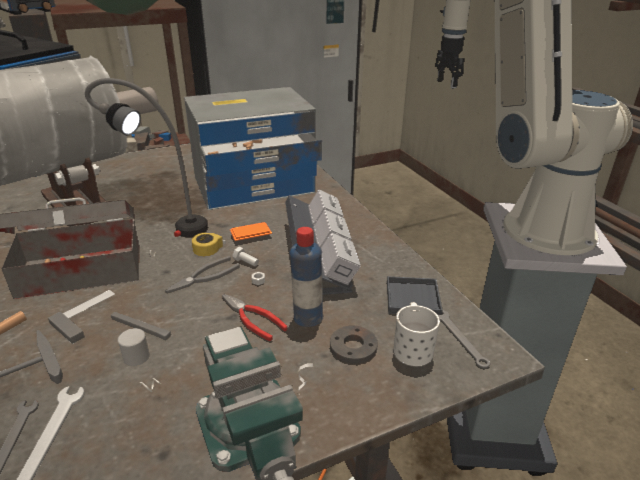

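The top view shows three light boxes on the rack at about (325,265), (387,255) and (447,242). The tray is at (292,356) and the orange lid look-alike at (415,143), which I'll leave alone. The side view shows the boxes near (335,235), with the tray at (414,296) and the spray can at (306,280) beside the row.

```bash
cat > h.py <<'E'
import numpy as np,cv2,pickle
from scipy.spatial.transform import Rotation as Ro
def world(f):
    h=f["z_map"]; fl=240/np.tan(np.radians(f["vertical_fov"]/2))
    v,u=np.mgrid[:480,:640]
    P=np.stack([(u-f["cx"])/fl*h,(v-f["cy"])/fl*h,h],-1)
    M=f["cam_to_world"]; W=P@M[:3,:3].T+M[:3,3]; W[h==0]=np.nan; return W
def plane(P,th=1.5):
    P=P[~np.isnan(P).any(1)]; rng=np.random.default_rng(0); best=None
    for _ in range(300):
        a,b,c=P[rng.choice(len(P),3,False)]; n=np.cross(b-a,c-a)
        if np.linalg.norm(n)<1: continue
        n/=np.linalg.norm(n); k=abs((P-a)@n)<th
        if best is None or k.sum()>best.sum(): best=k
    Q=P[best]; c=Q.mean(0); n=np.linalg.svd(Q-c,full_matrices=False)[2][2]; n*=np.sign(n[2]); return n,c,Q
def go(p,R=None):
    """shift to TCP p (mm) with tool matrix R: prints turn and shift in row units"""
    from rig import r
    s=r.sense(); R0=Ro.from_euler("xyz",s["tcp_rot"]).as_matrix()
    R=R0 if R is None else R
    w=Ro.from_matrix(R0.T@R).as_rotvec()/np.pi; d=R.T@(np.array(p)-s["eef_pos"])/25
    print("turn",np.round(w,4),"shift after turn",np.round(d,3),"dist",round(np.linalg.norm(d)*25),"clock",s["clock"])
E
python3 - <<'E'
from h import *
ft=pickle.load(open("/tmp/top0.pkl","rb"));fs=pickle.load(open("/tmp/side0.pkl","rb"))
W=world(ft);px=ft["pixels"].astype(int)
tab=W[300:340,360:430].reshape(-1,3);print("table z",np.nanmedian(tab[:,2]))
m=(px.min(2)>125)
for c in((325,265),(387,255),(447,242)):
    k=np.zeros((480,640),bool);k[c[1]-32:c[1]+30,c[0]-36:c[0]+36]=1
    P=W[k&m]; n,cc,Q=plane(P); print("lid",n,cc,len(Q),"yaw",np.arctan2(-n[1],-n[0]),"tilt",np.degrees(np.arccos(n[2])))
# rack plate
P=W[185:250,285:475].reshape(-1,3);P=P[(P[:,2]>20)]
d=px[185:250,285:475].reshape(-1,3)
k=np.zeros((480,640),bool);k[182:245,282:475]=1
k&=(px.max(2)<95)&(W[...,2]>30); n,cc,Q=plane(W[k]); print("plate",n,cc,len(Q),"yaw",np.arctan2(-n[1],-n[0]),"tilt",np.degrees(np.arccos(n[2])))
# tray
k=np.zeros((480,640),bool);k[318:395,255:330]=1
k&=(W[...,2]>12)&(W[...,2]<25)
pts=W[k][:,:2].astype(np.float32);print("tray rim",len(pts),cv2.minAreaRect(pts),np.nanmedian(W[k][:,2]))
# lids in rack-yaw frame, using light pixels of both cams
for f,nm in((ft,"t"),(fs,"s")):
    Wf=world(f);p=f["pixels"].astype(int)
    psi=.186;
    k=(p.min(2)>125)&(Wf[...,2]>30)&(Wf[...,2]<150)&(Wf[...,0]>400)&(Wf[...,0]<620)&(Wf[...,1]<260)&(Wf[...,1]>-80)
    q=Wf[k]; print(nm,k.sum(),q.min(0),q.max(0)); np.save(f"/tmp/q{nm}.npy",q)
E
```

```text
table z -1.2280372080161897
lid [-0.47961852 -0.09560275  0.87225351] [561.65942211 286.52070954  88.68854244] 1050 yaw 0.1967520289463381 tilt 29.27842231767567
lid [-0.47696925 -0.10432013  0.87270708] [586.00309473 178.46026584  88.3166021 ] 1121 yaw 0.2153239056832738 tilt 29.2252400496693
lid [-0.47820457 -0.11455263  0.87074571] [610.54197805  70.4033905   88.13734881] 1183 yaw 0.23511692926341576 tilt 29.454588553237773
plate [0.85561401 0.19521291 0.47939189] [696.20207833 202.11125676  73.42435545] 700 yaw -2.917276948669251 tilt 61.35430726388524
tray rim 558 ((400.2584228515625, 346.54754638671875), (115.98938751220703, 115.54753112792969), 1.6233432292938232) 17.272128861776707
t 3522 [540.14429637   9.43817547  30.18250529] [619.99830022 259.9964683  105.94782652]
s 764 [541.90733765  11.12359474  62.62061632] [619.77044889 259.98058178 106.68177318]
```

Run:
```python
from h import *
ps=.2225;t=np.radians(30)
ry=np.array([-np.sin(ps),np.cos(ps),0]);rx=np.array([np.cos(ps),np.sin(ps),0]);z=np.array([0,0,1])
bx=rx*np.cos(t)+z*np.sin(t);bz=-rx*np.sin(t)+z*np.cos(t)
for nm in("top","side"):
    f=pickle.load(open(f"/tmp/{nm}0.pkl","rb"));W=world(f);p=f["pixels"].astype(int)
    k=(p.min(2)>110)&(abs(W@ry-40)<185)&(W[...,2]>25)&(W[...,2]<150)&(abs(W@rx-615)<90)
    Q=W[k];print(nm,len(Q))
    h=Q@bz; H,e=np.histogram(h,np.arange(-300,-150,1.5)); i=np.argsort(H)[-6:];print([(e[j],H[j]) for j in sorted(i)])
    y=Q@ry; pk=e[np.argmax(H)]+.75
    top=abs(h-pk)<2.5
    T=Q[top]; yy=T@ry; xx=T@bx
    s=np.sort(yy);g=np.where(np.diff(s)>4)[0]
    print("segs",s[0],[(s[j],s[j+1]) for j in g],s[-1])
    for a,b in zip(np.r_[s[0],s[g+1]],np.r_[s[g],s[-1]]):
        kk=(yy>=a)&(yy<=b)
        if kk.sum()<80: continue
        q=np.stack([xx,yy],1)[kk].astype(np.float32)
        print(" ",kk.sum(),cv2.minAreaRect(q),"pct x",np.percentile(q[:,0],[1,99]),"y",np.percentile(q[:,1],[1,99]))
    r=Q[(h>pk+7)]; print("rib",len(r),np.median(r@bz),np.percentile(r@bx,[2,50,98]))
```

```text
top 11822
[(np.float64(-289.5), np.int64(1430)), (np.float64(-288.0), np.int64(1693)), (np.float64(-286.5), np.int64(727)), (np.float64(-231.0), np.int64(1127)), (np.float64(-229.5), np.int64(1992)), (np.float64(-228.0), np.int64(1029))]
segs -124.5376528869164 [(np.float64(-21.22921880330742), np.float64(-8.820460254692145)), (np.float64(94.37084368120121), np.float64(105.15498977598827))] 207.91767946931444
  1421 ((573.1139526367188, -72.904541015625), (103.21324157714844, 62.72227478027344), 89.8088607788086) pct x [542.98348389 602.79832764] y [-122.82603302  -22.67546921]
  1427 ((573.0343017578125, 42.720306396484375), (63.12495040893555, 103.22893524169922), 0.15656940639019012) pct x [543.13436035 603.05317261] y [-7.68776623 92.85963486]
  1474 ((572.9035034179688, 156.44921875), (102.68231964111328, 62.83720016479492), 89.75405883789062) pct x [542.76302979 602.43399231] y [106.48042419 206.92114822]
rib 445 -217.17212060866788 [567.79670489 573.53226426 577.89292015]
side 2318
[(np.float64(-232.5), np.int64(82)), (np.float64(-231.0), np.int64(92)), (np.float64(-229.5), np
[... 183 characters left out ...]
np.float64(-11.887806003393528)), (np.float64(97.39801460694902), np.float64(103.37607710338234))] 209.6186718355877
  243 ((573.6768188476562, -73.62135314941406), (102.43851470947266, 61.045555114746094), 89.36920928955078) pct x [544.29533813 603.81067871] y [-123.67769211  -22.7833852 ]
  308 ((573.9954223632812, 42.33441925048828), (61.655250549316406, 109.27022552490234), 1.6570944786071777) pct x [543.62438843 603.18049377] y [-6.79882549 94.20365852]
  376 ((573.854248046875, 156.49234008789062), (61.170143127441406, 106.5966796875), 1.1516166925430298) pct x [543.73080444 603.33978271] y [105.66034317 207.56907272]
rib 117 -216.62519206669347 [568.48729033 575.11972359 579.56424156]
```

```bash
cat >> h.py <<'E'
ps=.2225;t=np.radians(30)
ry=np.array([-np.sin(ps),np.cos(ps),0]);rx=np.array([np.cos(ps),np.sin(ps),0]);z=np.array([0,0,1.])
bx=rx*np.cos(t)+z*np.sin(t);bz=-rx*np.sin(t)+z*np.cos(t)
RB=np.stack([ry,bx,-bz],1)      # tool for leaning boxes
RD=np.stack([ry,rx,-z],1)       # same, pointing down
YC=[-73,42.5,156.5]
def boxp(i,up=0,h=39): return bx*573.3+ry*YC[i]+bz*(-288+h+up)
E
python3 - <<'E'
from h import *
print(boxp(0),boxp(0,80)); go(boxp(0,80),RB)
E
```

```text
[621.79298707  65.83310231  71.00967446] [582.77903403  57.00635502 140.29170676]
turn [-0.1396  0.1144 -0.4278] shift after turn [21.599 13.723 13.112] dist 719 clock 0.1
```

```bash
T='[-0.0107,0.0088,-0.0329,0,0,0,0]'
python3 -m inch '[[-0.0107,0.0088,-0.0329,0,0,0,0],[-0.0107,0.0088,-0.0329,0,0,0,0],[-0.0107,0.0088,-0.0329,0,0,0,0],[-0.0107,0.0088,-0.0329,0,0,0,0],[-0.0107,0.0088,-0.0329,0,0,0,0],[-0.0107,0.0088,-0.0329,0,0,0,0],[-0.0107,0.0088,-0.0329,0,0,0,0],[-0.0107,0.0088,-0.0329,0,0,0,0]]'
python3 -m inch '[[-0.0107,0.0088,-0.0329,0,0,0,0],[-0.0107,0.0088,-0.0329,0,0,0,0],[-0.0107,0.0088,-0.0329,0,0,0,0],[-0.0107,0.0088,-0.0329,0,0,0,0],[-0.0107,0.0088,-0.0329,0,0,0,0],[0,0,0,0.8,0.5,0.35,0],[0,0,0,0.8,0.5,0.35,0],[0,0,0,0.8,0.5,0.35,0]]'
python3 -m inch '[[0,0,0,0.8,0.5,0.35,0],[0,0,0,0.8,0.5,0.35,0],[0,0,0,0.8,0.5,0.35,0],[0,0,0,0.8,0.5,0.35,0],[0,0,0,0.8,0.5,0.35,0],[0,0,0,0.8,0.5,0.35,0],[0,0,0,0.8,0.5,0.35,0],[0,0,0,0.8,0.5,0.35,0]]'
python3 -m inch '[[0,0,0,0.8,0.5,0.35,0],[0,0,0,0.8,0.5,0.35,0],[0,0,0,0.8,0.5,0.35,0],[0,0,0,0.8,0.5,0.35,0],[0,0,0,0.8,0.5,0.35,0],[0,0,0,0.8,0.5,0.35,0],[0,0,0,0.8,0.5,0.35,0],[0,0,0,0.0,0.0,0.0,0]]'
python3 -c "
from h import *
go(boxp(0,80),RB)"
```

```text
clock: 0.77
eef_pos: [252.4, -571.4, 253.1]
tcp_rot: [2.813, -0.088, 1.271]
contact_force: [-0.8, 1.6, 0.1]
opening: 0.999
grasp_force: 0.0
clock: 1.43
eef_pos: [283.5, -502.5, 248.4]
tcp_rot: [2.619, -0.001, 1.792]
contact_force: [-0.4, 1.0, 0.0]
opening: 0.999
grasp_force: 0.0
clock: 2.1
eef_pos: [367.2, -319.0, 238.3]
tcp_rot: [2.619, -0.0, 1.793]
contact_force: [0.1, 0.2, -0.5]
opening: 0.995
grasp_force: 0.0
clock: 2.77
eef_pos: [440.2, -156.8, 228.6]
tcp_rot: [2.619, -0.002, 1.796]
contact_force: [-0.3, 0.3, -2.0]
opening: 1.003
grasp_force: 0.0
turn [-0.0004 -0.0009  0.0005] shift after turn [7.082 4.686 6.786] dist 272 clock 2.7667
```

```bash
python3 -m inch '[[0,0,0,0.88,0.58,0.5,0],[0,0,0,0.88,0.58,0.5,0],[0,0,0,0.88,0.58,0.5,0],[0,0,0,0.88,0.58,0.5,0],[0,0,0,0.88,0.58,0.5,0],[0,0,0,0.88,0.58,0.5,0],[0,0,0,0.88,0.58,0.5,0],[0,0,0,0.88,0.58,0.5,0]]'
python3 -m inch '[[0,0,0,0,0,0.9,0],[0,0,0,0,0,0.9,0],[0,0,0,0,0,0.9,0],[0,0,0,0,0,0,0]]'
python3 - <<'E'
from h import *
from rig import grab_frame
go(boxp(0,0),RB)
f=grab_frame("top");g=grab_frame("side")
a=cv2.resize(f["pixels"][180:310,270:500],(690,390));cv2.imwrite("pics/a.png",a[:,:,::-1])
E
```

```text
clock: 3.43
eef_pos: [548.4, 45.7, 200.2]
tcp_rot: [2.619, 0.0, 1.793]
contact_force: [0.7, -0.4, -0.0]
opening: 0.997
grasp_force: 0.0
clock: 3.77
eef_pos: [580.5, 52.1, 138.5]
tcp_rot: [2.623, -0.0, 1.794]
contact_force: [-1.3, 0.8, -0.6]
opening: 1.001
grasp_force: 0.0
turn [-0.0016 -0.0001 -0.    ] shift after turn [0.173 0.15  3.203] dist 80 clock 3.7667
```

View pics/a.png

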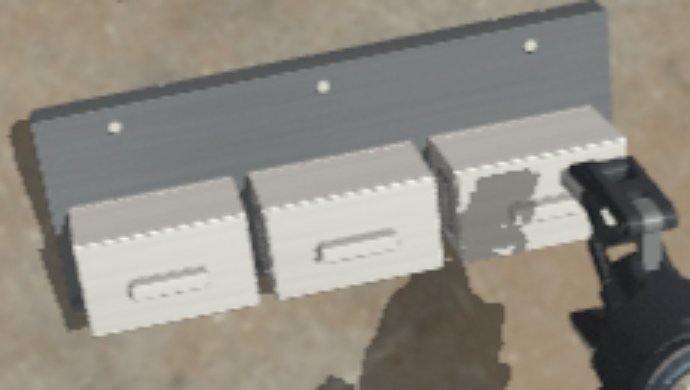

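The crop shows the open gripper over the right box at about crop (620,210). I'll check its lateral alignment with depth.

Run:
```python
from h import *
from rig import grab_frame,r
p=r.sense()["eef_pos"]
for n in("top","side"):
    W=world(grab_frame(n)); L=(W-p)@RB   # tool coords
    k=(abs(L[...,0])<60)&(abs(L[...,1])<75)&(L[...,2]>-35)&(L[...,2]<30)
    for lo in(-35,-15,0,12):
        q=L[k&(L[...,2]>lo)&(L[...,2]<lo+15)]
        if len(q)>5: print(n,lo,len(q),np.percentile(q[:,0],[3,50,97]).round(1),np.percentile(q[:,1],[3,50,97]).round(1))
```

```text
top -35 45 [ 6.5 11.6 13.7] [-49.9 -42.4  54.6]
top -15 106 [-4.4  8.1 12.6] [-46.2 -41.9  56.2]
top 0 46 [-6.9  5.9 12.5] [-45.9 -43.   53.1]
side -35 77 [-8.8  7.3 14. ] [-54.  -40.3  58.1]
side -15 77 [-9.5  6.5 12.9] [-54.6 -41.   57.3]
side 0 25 [-6.3  6.2 12. ] [-45.4 -40.3  52.9]
```

```bash
python3 -m inch '[[0,0,0,0.17,0.15,0,0],[0,0,0,0,0,0.8,0],[0,0,0,0,0,0.8,0],[0,0,0,0,0,0.8,0],[0,0,0,0,0,0.5,0],[0,0,0,0,0,0.3,0],[0,0,0,0,0,0,0]]' 50
python3 -c "
from h import *
go(boxp(0,0),RB)"
python3 -m inch '[[0,0,0,0,0,0,1],[0,0,0,0,0,0,1],[0,0,0,0,0,0,1],[0,0,0,0,0,0,1],[0,0,0,0,0,0,1],[0,0,0,0,0,0,1],[0,0,0,0,0,0,1],[0,0,0,0,0,0,1]]' 50
```

```text
clock: 4.55
eef_pos: [622.4, 65.5, 74.7]
tcp_rot: [2.618, -0.0, 1.793]
contact_force: [0.3, -0.7, -0.7]
opening: 1.003
grasp_force: 0.0
turn [-0.      0.     -0.0003] shift after turn [ 0.02  -0.092  0.118] dist 4 clock 4.55
clock: 5.22
eef_pos: [621.5, 65.4, 75.7]
tcp_rot: [2.618, 0.0, 1.793]
contact_force: [-5.0, -1.2, 4.8]
opening: 0.717
grasp_force: 54.0
```

```bash
python3 -m inch '[[0,0,0,0,0,-0.3,1],[0,0,0,0,0,-0.4,1],[0,0,0,0,0,-0.4,1],[0,0,0,0,0,-0.2,1],[0,0,0,0,0,0,1],[0,0,0,0,0,0,1],[0,0,0,0,0,0,1],[0,0,0,0,0,0,1]]'
python3 -m inch '[[0,0,0,0,0,0,1]]'; python3 -m inch '[[0,0,0,0,0,0,1]]';python3 -m inch '[[0,0,0,0,0,0,1]]'
```

```text
clock: 5.88
eef_pos: [606.1, 62.0, 102.5]
tcp_rot: [2.619, 0.0, 1.793]
contact_force: [-0.6, -0.4, -3.0]
opening: 0.72
grasp_force: 55.4
clock: 5.97
eef_pos: [606.1, 62.1, 102.3]
tcp_rot: [2.619, 0.0, 1.793]
contact_force: [-0.4, 0.6, -2.4]
opening: 0.716
grasp_force: 55.4
clock: 6.05
eef_pos: [606.1, 62.1, 102.3]
tcp_rot: [2.619, 0.0, 1.793]
contact_force: [0.2, -0.5, -2.9]
opening: 0.717
grasp_force: 55.4
clock: 6.13
eef_pos: [606.1, 62.1, 102.3]
tcp_rot: [2.619, 0.0, 1.793]
contact_force: [0.2, 0.5, -3.1]
opening: 0.717
grasp_force: 55.4
```

Light (about 2.9 N). I'll put it back and heft the middle box.

```bash
python3 -m inch '[[0,0,0,0,0,0.4,1],[0,0,0,0,0,0.4,1],[0,0,0,0,0,0.3,1],[0,0,0,0,0,0.12,1],[0,0,0,0,0,0,1],[0,0,0,0,0,0,1]]'
python3 -m inch '[[0,0,0,0,0,0.06,1],[0,0,0,0,0,0,1],[0,0,0,0,0,0,0],[0,0,0,0,0,0,0],[0,0,0,0,0,0,0],[0,0,0,0,0,0,0],[0,0,0,0,0,0,0]]'
python3 -m inch '[[0,0,0,0,0,-0.4,0],[0,0,0,0,0,-0.8,0],[0,0,0,0,0,-0.8,0],[0,0,0,0,0,-0.8,0],[0,0,0,0,0,0,0]]'
python3 -m inch '[[0,0,0,0.77,0,0,0],[0,0,0,0.77,0,0,0],[0,0,0,0.77,0,0,0],[0,0,0,0.77,0,0,0],[0,0,0,0.77,0,0,0],[0,0,0,0.77,0,0,0],[0,0,0,0,0,0,0]]'
python3 -c "
from h import *
go(boxp(1,0),RB)
from rig import *
W=world(grab_frame('top'));L=np.stack([W@bx-573.3,W@ry+73,W@bz+288],-1)
k=(abs(L[...,0])<45)&(abs(L[...,1])<57)&(abs(L[...,2]-59)<5)
q=L[k].astype(np.float32);print(cv2.minAreaRect(q[:,:2]),np.median(q[:,2]))"
```

```text
clock: 6.63
eef_pos: [621.0, 65.3, 75.9]
tcp_rot: [2.619, 0.0, 1.793]
contact_force: [1.4, 0.3, -3.0]
opening: 0.718
grasp_force: 55.4
clock: 7.22
eef_pos: [622.0, 65.6, 75.0]
tcp_rot: [2.618, 0.0, 1.793]
contact_force: [-0.0, 0.4, 0.3]
opening: 0.998
grasp_force: 0.0
clock: 7.63
eef_pos: [588.4, 57.9, 136.7]
tcp_rot: [2.616, 0.001, 1.793]
contact_force: [1.3, 0.0, -0.5]
opening: 1.002
grasp_force: 0.0
clock: 8.22
eef_pos: [563.3, 171.3, 133.8]
tcp_rot: [2.618, -0.001, 1.794]
contact_force: [0.4, -0.9, 0.0]
opening: 0.999
grasp_force: 0.0
turn [-0.0001 -0.0005 -0.    ] shift after turn [-0.009 -0.086  2.85 ] dist 71 clock 8.2167Traceback (most recent call last):
  File "<string>", line 7, in <module>
    q=L[k].astype(np.float32);print(cv2.minAreaRect(q[:,:2]),np.median(q[:,2]))
                                    ~~~~~~~~~~~~~~~^^^^^^^^^
cv2.error: OpenCV(4.12.0) /io/opencv/modules/imgproc/src/convhull.cpp:143: error: (-215:Assertion failed) total >= 0 && (depth == CV_32F || depth == CV_32S) in function 'convexHull'
```

```bash
python3 -m inch '[[0,0,0,0,-0.05,0.8,0],[0,0,0,0,0,0.8,0],[0,0,0,0,0,0.7,0],[0,0,0,0,0,0.43,0],[0,0,0,0,0,0,0]]' 50
python3 -m inch '[[0,0,0,0,0,0,1],[0,0,0,0,0,0,1],[0,0,0,0,0,0,1],[0,0,0,0,0,0,1],[0,0,0,0,0,0,1],[0,0,0,0,0,0,1],[0,0,0,0,0,0,1]]' 50
python3 -m inch '[[0,0,0,0,0,-0.3,1],[0,0,0,0,0,-0.4,1],[0,0,0,0,0,-0.4,1],[0,0,0,0,0,-0.2,1],[0,0,0,0,0,0,1],[0,0,0,0,0,0,1],[0,0,0,0,0,0,1],[0,0,0,0,0,0,1]]'
python3 -m inch '[[0,0,0,0,0,0,1]]'; python3 -m inch '[[0,0,0,0,0,0,1]]'
```

```text
clock: 8.68
eef_pos: [595.2, 174.8, 73.5]
tcp_rot: [2.621, 0.001, 1.794]
contact_force: [-0.4, -0.5, -0.1]
opening: 1.007
grasp_force: 0.0
clock: 9.27
eef_pos: [594.1, 175.0, 75.8]
tcp_rot: [2.62, 0.001, 1.792]
contact_force: [-5.6, -3.6, 2.7]
opening: 0.715
grasp_force: 56.4
clock: 9.93
eef_pos: [579.0, 172.1, 103.5]
tcp_rot: [2.619, 0.0, 1.793]
contact_force: [-0.0, 0.6, -5.7]
opening: 0.717
grasp_force: 56.8
clock: 10.02
eef_pos: [579.1, 172.1, 103.5]
tcp_rot: [2.619, 0.0, 1.793]
contact_force: [0.8, -0.3, -5.9]
opening: 0.718
grasp_force: 56.8
clock: 10.1
eef_pos: [579.1, 172.1, 103.6]
tcp_rot: [2.619, 0.0, 1.793]
contact_force: [0.4, 1.3, -6.5]
opening: 0.717
grasp_force: 56.8
```

```bash
python3 -c "
from h import *
from rig import *
W=world(grab_frame('top'));L=np.stack([W@bx-573.3,W@ry,W@bz+288],-1)
for y in YC:
  k=(abs(L[...,0])<45)&(abs(L[...,1]-y)<56)&(abs(L[...,2]-59)<5)
  q=np.ascontiguousarray(L[k][:,:2]-[0,y],np.float32);print(len(q),cv2.minAreaRect(q) if len(q) else 0,np.median(L[k][:,2]))"
```

```text
1636 ((1.1871147155761719, 0.5525703430175781), (103.29288482666016, 64.55615234375), 89.89691925048828) 58.882680808865146
111 ((22.75617790222168, 14.315132141113281), (53.01435089111328, 119.93344116210938), 30.654375076293945) 59.22130838509818
1635 ((-0.2034626007080078, 0.29003143310546875), (103.93173217773438, 62.42633819580078), 89.73067474365234) 59.21269455392647
```

The middle box is the heavy one (about 6 N against 2.9 N). Next I raise it, level it and set it on the open bench at rack coordinates (rx 500, ry 95).

```bash
python3 -m inch '[[0,0,0,0,0,-0.3,1],[0,0,0,0,0,-0.5,1],[0,0,0,0,0,-0.6,1],[0,0,0,0,0,-0.5,1],[0,0,0,0,0,-0.4,1],[0,0,0,0,0,-0.2,1],[0,0,0,0,0,0,1]]'
python3 - <<'E'
from h import *
go(rx*500+ry*95+z*85,RD)
E
```

```text
clock: 10.73
eef_pos: [548.8, 165.3, 159.1]
tcp_rot: [2.617, 0.0, 1.793]
contact_force: [0.6, -0.1, -6.6]
opening: 0.719
grasp_force: 56.8
turn [ 1.669e-01  1.000e-04 -1.000e-04] shift after turn [ 2.194 -2.868  2.962] dist 117 clock 10.7333
```

```bash
python3 -m inch '[[0.015,0,0,0,0,0,1],[0.025,0,0,0,0,0,1],[0.03,0,0,0,0,0,1],[0.03,0,0,0,0,0,1],[0.03,0,0,0,0,0,1],[0.022,0,0,0,0,0,1],[0.015,0,0,0,0,0,1],[0,0,0,0,0,0,1]]'
python3 -m inch '[[0,0,0,0.1,-0.2,0,1],[0,0,0,0.4,-0.5,0,1],[0,0,0,0.5,-0.65,0.3,1],[0,0,0,0.5,-0.65,0.6,1],[0,0,0,0.4,-0.5,0.7,1],[0,0,0,0.3,-0.37,0.7,1],[0,0,0,0,0,0.5,1],[0,0,0,0,0,0,1]]'
python3 - <<'E'
from h import *
go(rx*500+ry*95+z*47,RD)
from rig import *
p=r.sense()["eef_pos"]
W=world(grab_frame("side"));L=(W-p)@RD
k=(abs(L[...,0])<60)&(abs(L[...,1])<40)&(W[...,2]<p[2]-15);q=W[k];e=q[q[:,2]>3]
print("table",np.median(q[q[:,2]<5][:,2]),"lowest",np.percentile(e[:,2],[1,3,5]))
E
```

```text
clock: 11.4
eef_pos: [551.0, 165.5, 157.4]
tcp_rot: [-3.14, 0.001, 1.793]
contact_force: [1.8, -0.6, -6.3]
opening: 0.714
grasp_force: 58.0
clock: 12.07
eef_pos: [463.4, 202.4, 85.9]
tcp_rot: [-3.137, 0.001, 1.794]
contact_force: [0.9, -0.6, -6.0]
opening: 0.719
grasp_force: 57.9
turn [-0.0014  0.0003  0.0002] shift after turn [-0.007  0.136  1.558] dist 39 clock 12.0667
table -0.24688206609596364 lowest [ 3.37694671 40.71211392 42.07904575]
```

```bash
python3 -m inch '[[0,0,0,0,0,0.3,1],[0,0,0,0,0,0.5,1],[0,0,0,0,0,0.4,1],[0,0,0,0,0,0.2,1],[0,0,0,0,0,0.04,1],[0,0,0,0,0,0,1],[0,0,0,0,0,0,1]]'
python3 -m inch '[[0,0,0,0,0,0.06,1],[0,0,0,0,0,0,1]]'
python3 -m inch '[[0,0,0,0,0,0.06,1],[0,0,0,0,0,0,1]]'
```

```text
clock: 12.7
eef_pos: [466.8, 203.1, 52.5]
tcp_rot: [-3.141, 0.0, 1.793]
contact_force: [-0.4, -0.4, -5.3]
opening: 0.714
grasp_force: 57.9
clock: 12.87
eef_pos: [466.7, 203.2, 50.9]
tcp_rot: [-3.141, 0.0, 1.793]
contact_force: [-0.4, -0.0, -6.3]
opening: 0.715
grasp_force: 58.0
clock: 13.03
eef_pos: [466.5, 203.1, 49.2]
tcp_rot: [-3.14, 0.0, 1.793]
contact_force: [-0.0, -0.2, -6.4]
opening: 0.718
grasp_force: 58.0
```

```bash
for i in 1; do :; done
python3 -m inch '[[0,0,0,0,0,0.06,1],[0,0,0,0,0,0,1]]'
python3 -m inch '[[0,0,0,0,0,0.05,1],[0,0,0,0,0,0,1]]'
python3 -m inch '[[0,0,0,0,0,0.04,1],[0,0,0,0,0,0,1]]'
python3 -m inch '[[0,0,0,0,0,0.03,1],[0,0,0,0,0,0,1]]'
```

```text
clock: 13.2
eef_pos: [466.4, 203.0, 47.5]
tcp_rot: [-3.14, 0.0, 1.793]
contact_force: [-0.4, 0.2, -5.8]
opening: 0.713
grasp_force: 58.0
clock: 13.37
eef_pos: [466.3, 203.0, 46.3]
tcp_rot: [-3.14, 0.0, 1.793]
contact_force: [-0.6, 1.2, -5.9]
opening: 0.719
grasp_force: 58.0
clock: 13.53
eef_pos: [466.3, 203.0, 45.3]
tcp_rot: [-3.14, 0.0, 1.793]
contact_force: [1.0, 0.0, -7.0]
opening: 0.718
grasp_force: 58.0
clock: 13.7
eef_pos: [466.4, 203.0, 44.6]
tcp_rot: [-3.14, 0.0, 1.793]
contact_force: [0.6, -0.7, -5.5]
opening: 0.716
grasp_force: 58.0
```

```bash
python3 -m inch '[[0,0,0,0,0,0.04,1],[0,0,0,0,0,0,1]]'
python3 -m inch '[[0,0,0,0,0,0.03,1],[0,0,0,0,0,0,1]]'
python3 - <<'E'
from h import *
from rig import *
for n in("side","top"):
    W=world(grab_frame(n));p=r.sense()["eef_pos"];L=(W-p)@RD
    k=(abs(L[...,0])<70)&(abs(L[...,1])<60)
    q=W[k&(abs(L[...,0])>20)];H,e=np.histogram(q[:,2],np.arange(-5,80,2.));print(n,H.tolist())
E
```

```text
clock: 13.87
eef_pos: [466.5, 203.1, 44.1]
tcp_rot: [-3.14, 0.0, 1.793]
contact_force: [-2.2, -0.5, 2.3]
opening: 0.717
grasp_force: 59.0
clock: 14.03
eef_pos: [466.5, 203.1, 44.1]
tcp_rot: [-3.14, 0.0, 1.793]
contact_force: [-5.2, -2.3, 14.4]
opening: 0.716
grasp_force: 60.6
side [11, 132, 257, 98, 21, 22, 16, 22, 20, 17, 21, 11, 17, 17, 27, 15, 20, 20, 23, 17, 23, 21, 14, 23, 18, 21, 20, 21, 19, 22, 30, 85, 150, 38, 1, 4, 5, 1, 2, 2, 0, 0]
top [110, 354, 315, 82, 9, 2, 1, 2, 2, 1, 5, 3, 0, 0, 3, 3, 1, 4, 2, 3, 4, 2, 1, 5, 3, 1, 5, 2, 5, 19, 45, 94, 53, 7, 1, 0, 0, 0, 0, 0, 0, 0]
```

```bash
python3 -m inch '[[0,0,0,0,0,-0.02,0],[0,0,0,0,0,0,0],[0,0,0,0,0,0,0],[0,0,0,0,0,0,0],[0,0,0,0,0,-0.4,0],[0,0,0,0,0,-0.8,0],[0,0,0,0,0,-0.9,0],[0,0,0,0,0,-0.9,0]]'
python3 -m inch '[[0,0,0,0,-0.9,-0.9,0.5],[0,0,0,0,-0.9,-0.9,0.5],[0,0,0,0,-0.9,0,0.5],[0,0,0,0,-0.9,0,0.5],[0,0,0,0,-0.9,0,0.5],[0,0,0,0,0,0,0.5]]'
cat >> h.py <<'E'
def top_rect(n,c,zz,tol=3,rad=90,tag=None):
    """points at height zz near rack-frame c -> minAreaRect in rack frame"""
    from rig import grab_frame
    f=grab_frame(n)
    if tag: cv2.imwrite(f"pics/{tag}.png",f["pixels"][:,:,::-1])
    W=world(f);U=np.stack([W@rx,W@ry],-1)
    k=(abs(W[...,2]-zz)<tol)&(np.hypot(U[...,0]-c[0],U[...,1]-c[1])<rad)
    k=cv2.morphologyEx(k.astype(np.uint8),cv2.MORPH_OPEN,np.ones((2,2)))>0
    q=U[k].astype(np.float32); print(n,zz,len(q),cv2.minAreaRect(q) if len(q)>4 else 0, "zmed",np.median(W[k][:,2]) if len(q) else 0)
E
python3 - <<'E'
from h import *
for n in("top","side"):
    top_rect(n,(500,95),59,3,80); top_rect(n,(500,95),71,4,50)
E
```

```text
clock: 14.8
eef_pos: [466.3, 203.0, 119.6]
tcp_rot: [-3.139, 0.0, 1.793]
contact_force: [1.6, -0.2, -0.5]
opening: 0.999
grasp_force: 0.0
clock: 15.3
eef_pos: [352.7, 176.8, 163.7]
tcp_rot: [-3.137, 0.001, 1.793]
contact_force: [-0.3, -0.8, -0.4]
opening: 0.502
grasp_force: 0.0
top 59 1593 ((492.01690673828125, 93.17778015136719), (110.09932708740234, 68.62299346923828), 87.84870147705078) zmed nan
top 71 137 ((496.1860046386719, 95.90754699707031), (11.140612602233887, 46.09022903442383), 1.9518178701400757) zmed 69.6274476819782
side 59 474 ((480.4088439941406, 50.784889221191406), (203.56988525390625, 85.85497283935547), 69.67759704589844) zmed nan
side 71 50 ((495.82244873046875, 94.78082275390625), (55.23482131958008, 16.464853286743164), 87.53421020507812) zmed 70.79562008330117
```

```bash
python3 - <<'E'
from h import *
go(rx*497+ry*95.5+z*84,RD)
E
python3 -m inch '[[0,0,0,0,0.8,0,0.5],[0,0,0,0,0.9,0,0.5],[0,0,0,0,0.9,0,0.5],[0,0,0,0,0.9,0.2,0.5],[0,0,0,0,0.8,0.6,0.5],[0,0,0,0,0.1,0.8,0.5],[0,0,0,0,0,0.8,0.5],[0,0,0,0,0,0,0.5]]' 30
python3 - <<'E'
from h import *
go(rx*497+ry*95.5+z*84,RD)
E
```

```text
turn [ 0.0001 -0.0001 -0.0001] shift after turn [4.000e-03 4.332e+00 3.210e+00] dist 135 clock 15.5
clock: 16.17
eef_pos: [463.4, 201.9, 100.2]
tcp_rot: [-3.135, 0.001, 1.793]
contact_force: [-1.6, -0.9, 0.5]
opening: 0.5
grasp_force: 0.0
turn [-0.0021  0.0004 -0.0002] shift after turn [0.035 0.019 0.646] dist 16 clock 16.1667
```

```bash
python3 -m inch '[[0,0,0,0.03,0,0.4,0.5],[0,0,0,0,0,0.2,0.5],[0,0,0,0,0,0,0.5],[0,0,0,0,0,0,0.5]]' 40
python3 -m inch '[[0,0,0,0,0,0,1],[0,0,0,0,0,0,1],[0,0,0,0,0,0,1],[0,0,0,0,0,0,1],[0,0,0,0,0,0,1],[0,0,0,0,0,0,1],[0,0,0,0,0,0,1]]' 40
python3 -m inch '[[0,0,0,0,0,-0.2,1],[0,0,0,0,0,-0.4,1],[0,0,0,0,0,-0.5,1],[0,0,0,0,0,-0.4,1],[0,0,0,0,0,-0.3,1],[0,0,0,0,0,0,1],[0,0,0,0,0,0,1]]'
```

```text
clock: 16.5
eef_pos: [464.1, 203.4, 88.9]
tcp_rot: [-3.14, 0.0, 1.793]
contact_force: [0.3, -0.4, 0.4]
opening: 0.499
grasp_force: 0.0
clock: 17.08
eef_pos: [464.3, 203.5, 89.2]
tcp_rot: [-3.141, -0.0, 1.793]
contact_force: [-1.4, -0.5, 5.9]
opening: 0.097
grasp_force: 39.1
clock: 17.67
eef_pos: [464.2, 203.4, 134.0]
tcp_rot: [-3.141, -0.0, 1.793]
contact_force: [0.5, -0.1, -0.4]
opening: 0.095
grasp_force: 39.2
```

Run:
```python
from h import *
from rig import *
f=grab_frame("side");g=grab_frame("top")
a=f["pixels"][200:360,300:480];b=g["pixels"][240:400,240:420]
cv2.imwrite("pics/b.png",np.hstack([cv2.resize(a,(400,356)),cv2.resize(b,(400,356))])[:,:,::-1])
```

```text
(no output)
```

View pics/b.png

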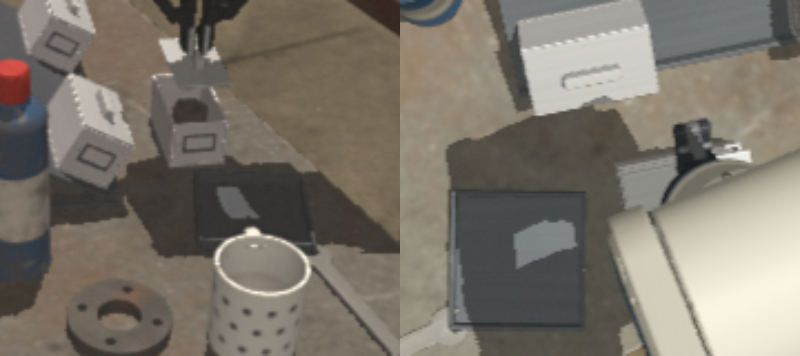

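The lid is off and held at left-crop (195,62), and the coupling shows in the open box at (190,110). Next I lay the lid beside the box, towards -ry.

```bash
python3 -m inch '[[0,0,0,-0.3,0,0,1],[0,0,0,-0.8,0.1,0,1],[0,0,0,-0.9,0.1,0,1],[0,0,0,-0.9,0.1,0,1],[0,0,0,-0.9,0,0,1],[0,0,0,-0.8,0,0,1],[0,0,0,-0.4,0,0,1],[0,0,0,0,0,0,1]]'
python3 -m inch '[[0,0,0,0,0,0.4,1],[0,0,0,0,0,0.8,1],[0,0,0,0,0,0.9,1],[0,0,0,0,0,0.8,1],[0,0,0,0,0,0.5,1],[0,0,0,0,0,0.2,1],[0,0,0,0,0,0,1],[0,0,0,0,0,0,1]]'
python3 -m inch '[[0,0,0,0,0,0.08,1],[0,0,0,0,0,0,1]]'
python3 -m inch '[[0,0,0,0,0,0.06,1],[0,0,0,0,0,0,1]]'
```

```text
clock: 18.43
eef_pos: [498.9, 81.2, 133.0]
tcp_rot: [-3.139, 0.0, 1.791]
contact_force: [-0.6, 0.1, 0.5]
opening: 0.095
grasp_force: 39.2
clock: 19.1
eef_pos: [498.5, 83.5, 43.3]
tcp_rot: [-3.139, 0.0, 1.794]
contact_force: [0.4, -0.3, -1.1]
opening: 0.096
grasp_force: 39.2
clock: 19.27
eef_pos: [499.2, 83.2, 42.0]
tcp_rot: [-3.141, 0.0, 1.793]
contact_force: [-0.5, -0.1, 0.2]
opening: 0.095
grasp_force: 39.2
clock: 19.43
eef_pos: [498.9, 83.0, 40.3]
tcp_rot: [-3.141, 0.0, 1.793]
contact_force: [-0.3, -0.4, -0.5]
opening: 0.092
grasp_force: 39.2
```

```bash
python3 -m inch '[[0,0,0,0,0,0.04,1],[0,0,0,0,0,0,1]]'
python3 -m inch '[[0,0,0,0,0,0.04,1],[0,0,0,0,0,0,1]]'
python3 -m inch '[[0,0,0,0,0,0.03,1],[0,0,0,0,0,0,1]]'
```

```text
clock: 19.6
eef_pos: [498.8, 82.9, 39.1]
tcp_rot: [-3.14, 0.0, 1.793]
contact_force: [-0.1, -0.5, -1.2]
opening: 0.099
grasp_force: 39.2
clock: 19.77
eef_pos: [498.8, 82.9, 38.3]
tcp_rot: [-3.14, 0.0, 1.793]
contact_force: [-0.8, -0.5, 4.2]
opening: 0.092
grasp_force: 39.7
clock: 19.93
eef_pos: [498.8, 82.9, 38.2]
tcp_rot: [-3.14, 0.0, 1.793]
contact_force: [-3.1, -1.1, 15.5]
opening: 0.096
grasp_force: 41.0
```

```bash
python3 -m inch '[[0,0,0,0,0,-0.03,0.8],[0,0,0,0,0,0,0.6],[0,0,0,0,0,0,0.6],[0,0,0,0,0,-0.3,0.6],[0,0,0,0,0,-0.7,0.6],[0,0,0,0,0,-0.9,0.6],[0,0,0,0,0,-0.9,0.6],[0,0,0,0,0,-0.9,0.35]]'
python3 -m inch '[[0,0,0,0,-0.9,-0.8,0.35],[0,0,0,0,-0.9,-0.4,0.35],[0,0,0,0,-0.9,0,0.35],[0,0,0,0,-0.9,0,0.35],[0,0,0,0,-0.9,0,0.35],[0,0,0,0,0,0,0.35],[0,0,0,0,0,0,0.35]]'
python3 - <<'E'
from h import *
from rig import *
print(r.sense()["qpos"].round(2))
for n in("top","side"):
    top_rect(n,(503,-30),8,3,80); top_rect(n,(503,-30),20,4,50)
    top_rect(n,(498,95),55,2.5,75); top_rect(n,(498,95),42,4,32)
W=world(grab_frame("top"));U=np.stack([W@rx-498,W@ry-95,W[...,2]],-1)
k=(abs(U[...,0])<27)&(abs(U[...,1])<45)&(U[...,2]>25)&(U[...,2]<50); q=U[k]
print(len(q),q.min(0),q.max(0),np.median(q,0))
E
```

```text
clock: 20.6
eef_pos: [498.5, 83.0, 131.7]
tcp_rot: [-3.139, 0.0, 1.793]
contact_force: [0.6, -0.9, 0.4]
opening: 0.528
grasp_force: 0.0
clock: 21.18
eef_pos: [388.6, 58.1, 161.1]
tcp_rot: [-3.141, 0.0, 1.793]
contact_force: [1.0, -0.7, -0.9]
opening: 0.65
grasp_force: 0.0
[ 0.14  0.12  2.19 -0.    0.83 -0.08]
top 8 1319 ((nan, nan), (0.0, 0.0), 0.0) zmed nan
top 20 125 ((502.0732421875, -29.318031311035156), (11.132675170898438, 48.38145065307617), 0.5431453585624695) zmed 19.021760815828998
top 55 190 ((493.8358459472656, 93.06462860107422), (69.8909912109375, 111.31061553955078), 0.1661635935306549) zmed 7.384230056455806
top 42 224 ((495.395751953125, 95.9559326171875), (40.09871292114258, 35.52842330932617), 52.28337478637695) zmed nan
side 8 195 ((504.2721252441406, -11.776123046875), (144.83363342285156, 61.83753204345703), 86.69172668457031) zmed nan
side 20 30 ((508.4701843261719, -8.69516372680664), (119.06417846679688, 14.189481735229492), 77.36444854736328) zmed 20.500232682139426
side 55 106 ((485.5582580566406, 57.56760025024414), (91.50547790527344, 188.15426635742188), 0.31834518909454346) zmed 53.215559560592
side 42 104 ((492.3355407714844, 99.91608428955078), (48.79227828979492, 34.212791442871094), 9.296385765075684) zmed 41.5883894863851
338 [-26.98060023 -44.65990625  25.38986708] [20.49121466 44.15615234 49.99334633] [-7.95513792  3.1878036  41.93305161]
```

Run:
```python
from h import *
from rig import *
for n in("top","side"):
    f=grab_frame(n);W=world(f);U=np.stack([W@rx,W@ry,W[...,2]],-1)
    k=(abs(U[...,0]-496)<27)&(abs(U[...,1]-95)<44)&(abs(U[...,2]-42)<2.5)&(f["pixels"].max(2)<110)
    q=U[k];print(n,len(q),np.percentile(q,[2,50,98],axis=0).round(1).tolist())
    hull=cv2.convexHull(np.ascontiguousarray(q[:,:2],np.float32));M=cv2.moments(hull);print(M["m10"]/M["m00"],M["m01"]/M["m00"],M["m00"],cv2.minEnclosingCircle(hull))
    # box outer walls
    k=(abs(U[...,0]-496)<45)&(abs(U[...,1]-95)<65)&(abs(U[...,2]-54)<4);q=U[k];print("rim",len(q),np.percentile(q,[1,99],axis=0).round(1).tolist())
    if n=="top":
        cv2.imwrite("pics/c.png",cv2.resize(f["pixels"][230:400,240:460],(770,595))[:,:,::-1])
```

```text
top 32 [[471.4, 58.4, 39.7], [491.4, 103.9, 41.6], [515.0, 127.3, 44.1]]
487.44103193024876 99.38889633645745 1881.3439556892263 ((478.3035583496094, 95.31970977783203), 38.43301010131836)
rim 318 [[468.6, 46.4, 50.4], [530.6, 150.1, 57.8]]
side 63 [[471.0, 59.9, 39.8], [492.4, 99.6, 41.7], [516.0, 117.3, 44.3]]
490.06367204876506 93.47712843782148 2061.6965558205848 ((488.7300720214844, 87.68904876708984), 36.07037353515625)
rim 204 [[469.6, 44.5, 50.2], [531.4, 151.1, 58.0]]
```

View pics/c.png

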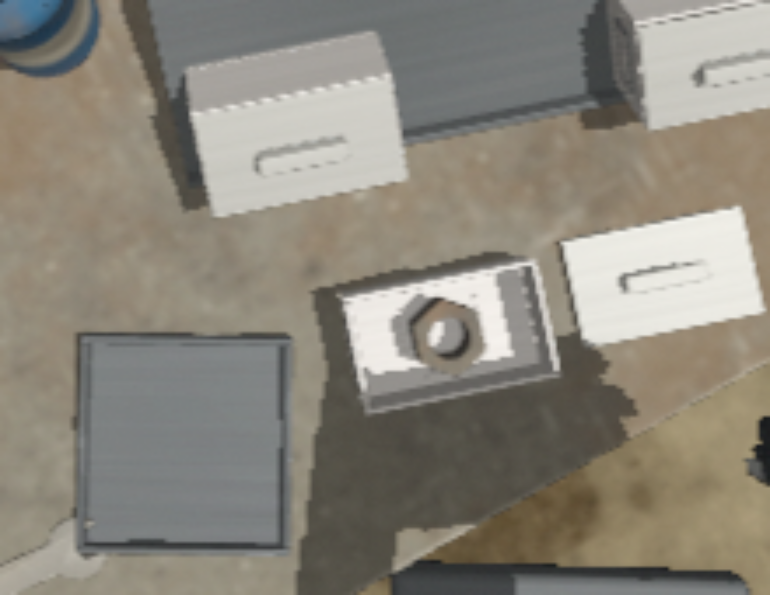

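The crop shows the lid flat with its rib up at (665,275), the open box at (450,335), and the coupling's hex ring centred at about (445,335), which is full-image (367,326). I'll cast a ray through that.

```bash
cat >> h.py <<'E'
def ray(f,u,v,zz):
    fl=240/np.tan(np.radians(f["vertical_fov"]/2));M=f["cam_to_world"]
    d=M[:3,:3]@np.array([(u-f["cx"])/fl,(v-f["cy"])/fl,1]);c=M[:3,3];P=c+d*(zz-c[2])/d[2];return P,P@rx,P@ry
E
python3 - <<'E'
from h import *
from rig import *
f=grab_frame("top");print(ray(f,240+445.5/3.5,230+335/3.5,42.5))
print(ray(f,240+183/3.5,230+443/3.5,17.5))
# turn to tool with y along -ry / +ry
for s in(1,-1):
    R=np.stack([-s*rx,s*ry,-z],1);print(np.linalg.det(R));go(rx*498+ry*97+z*120,R)
E
```

```text
(array([464.73621989, 206.24980342,  42.5       ]), np.float64(498.7927988741937), np.float64(98.6127744539791))
(array([400.87988474, 345.27867498,  17.5       ]), np.float64(467.1899152079812), np.float64(248.30551446191873))
1.0
turn [-5.000e-04 -4.000e-04 -5.001e-01] shift after turn [-4.222  5.043  1.623] dist 169 clock 21.7833
1.0
turn [-4.000e-04  5.000e-04  4.999e-01] shift after turn [ 4.222 -5.043  1.623] dist 169 clock 21.7833
```

```bash
python3 -m inch '[[0,0,-0.0385,0,0,0,0.35],[0,0,-0.0385,0,0,0,0.35],[0,0,-0.0385,0,0,0,0.35],[0,0,-0.0385,0,0,0,0.35],[0,0,-0.0385,0,0,0,0.35],[0,0,-0.0385,0,0,0,0.35],[0,0,-0.0385,0,0,0,0.35],[0,0,-0.0385,0,0,0,0.35]]'
python3 -m inch '[[0,0,-0.0385,0,0,0,0.35],[0,0,-0.0385,0,0,0,0.35],[0,0,-0.0385,0,0,0,0.35],[0,0,-0.0385,0,0,0,0.35],[0,0,-0.0385,0,0,0,0.35],[0,0,0,-0.3,0.6,0,0.35],[0,0,0,-0.7,0.8,0,0.35],[0,0,0,-0.7,0.8,0,0.35]]'
python3 -m inch '[[0,0,0,-0.7,0.8,0,0.35],[0,0,0,-0.7,0.8,0.3,0.35],[0,0,0,-0.7,0.8,0.3,0.35],[0,0,0,-0.4,0.4,0.3,0.35],[0,0,0,0,0,0.3,0.35],[0,0,0,0,0,0,0.35],[0,0,0,0,0,0,0.35]]'
python3 - <<'E'
from h import *
go(rx*499+ry*98.3+z*30,np.stack([-rx,ry,-z],1))
E
```

```text
clock: 22.45
eef_pos: [389.2, 58.2, 160.6]
tcp_rot: [-3.141, -0.001, 2.767]
contact_force: [0.5, 0.1, 0.0]
opening: 0.651
grasp_force: 0.0
clock: 23.12
eef_pos: [418.5, 121.8, 160.6]
tcp_rot: [-3.141, -0.002, -2.919]
contact_force: [0.4, 1.0, 0.4]
opening: 0.647
grasp_force: 0.0
clock: 23.7
eef_pos: [462.6, 202.6, 129.8]
tcp_rot: [-3.141, -0.004, -2.918]
contact_force: [-0.8, -0.8, 0.5]
opening: 0.652
grasp_force: 0.0
turn [-0.0002 -0.0012  0.0005] shift after turn [-0.123  0.111  3.994] dist 100 clock 23.7
```

```bash
python3 -m inch '[[0,0,0,-0.1,0.11,0.4,0.35],[0,0,0,0,0,0.8,0.35],[0,0,0,0,0,0.5,0.35],[0,0,0,0,0,0,0.35],[0,0,0,0,0,0,0.35]]'
python3 - <<'E'
from h import *
go(rx*499+ry*98.3+z*30,np.stack([-rx,ry,-z],1))
E
```

```text
clock: 24.12
eef_pos: [464.9, 206.0, 87.6]
tcp_rot: [-3.141, -0.003, -2.918]
contact_force: [-0.7, 0.7, 0.1]
opening: 0.65
grasp_force: 0.0
turn [-0.0002 -0.001   0.0002] shift after turn [-3.000e-03  1.000e-03  2.304e+00] dist 58 clock 24.1167
```

```bash
python3 -m inch '[[0,0,0,0,0,0.5,0.35],[0,0,0,0,0,0.5,0.35],[0,0,0,0,0,0.5,0.35],[0,0,0,0,0,0.4,0.35],[0,0,0,0,0,0.3,0.35],[0,0,0,0,0,0,0.35]]' 50
python3 -m inch '[[0,0,0,0,0,0,1],[0,0,0,0,0,0,1],[0,0,0,0,0,0,1],[0,0,0,0,0,0,1],[0,0,0,0,0,0,1],[0,0,0,0,0,0,1],[0,0,0,0,0,0,1]]' 50
```

```text
clock: 24.62
eef_pos: [465.7, 206.7, 33.0]
tcp_rot: [3.142, -0.001, -2.918]
contact_force: [-0.0, -1.7, 4.9]
opening: 0.653
grasp_force: 2.4
clock: 25.2
eef_pos: [465.8, 206.6, 33.5]
tcp_rot: [-3.141, -0.001, -2.918]
contact_force: [0.8, -1.1, 5.7]
opening: 0.409
grasp_force: 50.1
```

```bash
python3 -m inch '[[0,0,0,0,0,-0.2,1],[0,0,0,0,0,-0.4,1],[0,0,0,0,0,-0.5,1],[0,0,0,0,0,-0.5,1],[0,0,0,0,0,-0.5,1],[0,0,0,0,0,-0.5,1],[0,0,0,0,0,-0.4,1],[0,0,0,0,0,-0.3,1]]'
python3 -m inch '[[0,0,0,0,0,-0.3,1],[0,0,0,0,0,0,1],[0,0,0,0,0,0,1]]'
python3 - <<'E'
from h import *
from rig import *
p,u,v=ray(grab_frame("top"),240+183/3.5,230+443/3.5,17.5);print(p)
go([400.5,346,120],np.stack([-rx,ry,-z],1))
top_rect("top",(500,98),56,3,75)
E
```

```text
clock: 25.87
eef_pos: [465.7, 206.7, 116.8]
tcp_rot: [3.142, -0.001, -2.918]
contact_force: [1.0, -0.1, -4.6]
opening: 0.409
grasp_force: 50.7
clock: 26.12
eef_pos: [465.6, 206.7, 123.2]
tcp_rot: [-3.141, -0.001, -2.918]
contact_force: [-0.4, 0.2, -4.2]
opening: 0.417
grasp_force: 50.8
[400.87988474 345.27867498  17.5       ]
turn [-0.0001 -0.0006  0.0004] shift after turn [1.297 6.013 0.109] dist 154 clock 26.1667
top 56 92 ((513.2620239257812, 97.38703918457031), (119.53691864013672, 38.05434036254883), 85.06048583984375) zmed 9.911942661020134
```

```bash
python3 -m inch '[[0,0,0,0.1,0.4,0,1],[0,0,0,0.2,0.8,0,1],[0,0,0,0.2,0.9,0,1],[0,0,0,0.2,0.9,0,1],[0,0,0,0.2,0.9,0,1],[0,0,0,0.2,0.9,0,1],[0,0,0,0.1,0.8,0,1],[0,0,0,0.1,0.4,0,1]]'
python3 -m inch '[[0,0,0,0,0,0.3,1],[0,0,0,0,0,0.6,1],[0,0,0,0,0,0.8,1],[0,0,0,0,0,0.7,1],[0,0,0,0,0,0.5,1],[0,0,0,0,0,0.3,1],[0,0,0,0,0,0,1],[0,0,0,0,0,0,1]]'
python3 - <<'E'
from h import *
go([400.5,346,34.5],np.stack([-rx,ry,-z],1))
E
```

```text
clock: 26.88
eef_pos: [399.4, 347.8, 122.5]
tcp_rot: [3.141, -0.002, -2.917]
contact_force: [-0.4, 1.3, -4.2]
opening: 0.412
grasp_force: 50.9
clock: 27.55
eef_pos: [400.4, 345.1, 42.6]
tcp_rot: [-3.141, -0.003, -2.918]
contact_force: [0.7, 0.2, -3.5]
opening: 0.41
grasp_force: 50.8
turn [-0.0003 -0.0008  0.0003] shift after turn [-0.013  0.034  0.325] dist 8 clock 27.55
```

```bash
python3 -m inch '[[0,0,0,0,0,0.1,1],[0,0,0,0,0,0.1,1],[0,0,0,0,0,0,1]]'
python3 -m inch '[[0,0,0,0,0,0.06,1],[0,0,0,0,0,0,1]]'
python3 -m inch '[[0,0,0,0,0,0.04,1],[0,0,0,0,0,0,1]]'
```

```text
clock: 27.8
eef_pos: [400.6, 345.7, 38.2]
tcp_rot: [3.142, -0.001, -2.918]
contact_force: [-0.1, 0.1, -3.8]
opening: 0.409
grasp_force: 50.9
clock: 27.97
eef_pos: [400.5, 345.7, 36.6]
tcp_rot: [-3.142, -0.001, -2.918]
contact_force: [0.7, 0.6, -3.1]
opening: 0.415
grasp_force: 50.9
clock: 28.13
eef_pos: [400.4, 345.7, 35.5]
tcp_rot: [-3.141, -0.002, -2.918]
contact_force: [0.4, -0.4, -3.8]
opening: 0.411
grasp_force: 50.9
```

```bash
python3 -m inch '[[0,0,0,0,0,0.03,1],[0,0,0,0,0,0,1]]'
python3 -m inch '[[0,0,0,0,0,0.03,1],[0,0,0,0,0,0,1]]'
python3 -m inch '[[0,0,0,0,0,0.02,1],[0,0,0,0,0,0,1]]'
```

```text
clock: 28.3
eef_pos: [400.4, 345.6, 34.6]
tcp_rot: [-3.141, -0.002, -2.918]
contact_force: [-0.1, 0.5, -3.7]
opening: 0.408
grasp_force: 50.9
clock: 28.47
eef_pos: [400.4, 345.6, 34.5]
tcp_rot: [-3.141, -0.002, -2.918]
contact_force: [-2.4, -1.9, 4.4]
opening: 0.41
grasp_force: 52.0
clock: 28.63
eef_pos: [400.4, 345.6, 34.5]
tcp_rot: [-3.141, -0.002, -2.918]
contact_force: [-3.5, -3.2, 12.4]
opening: 0.412
grasp_force: 52.9
```

```bash
python3 -m inch '[[0,0,0,0,0,-0.02,0.4],[0,0,0,0,0,0,0.4],[0,0,0,0,0,0,0.4],[0,0,0,0,0,0,0.4],[0,0,0,0,0,-0.3,0.4],[0,0,0,0,0,-0.6,0.4],[0,0,0,0,0,-0.9,0.4],[0,0,0,0,0,-0.9,0.4]]'
python3 -m inch '[[0,0,0,0.3,0,-0.9,0.4],[0,0,0,0.8,0,-0.9,0.4],[0,0,0,0.8,-0.4,-0.9,0.4],[0,0,0,0.8,-0.8,-0.5,0.4],[0,0,0,0.5,-0.8,0,0.4],[0,0,0,0,-0.8,0,0.4],[0,0,0,0,-0.8,0,0.4],[0,0,0,0,0,0,0.4]]'
python3 - <<'E'
from h import *
from rig import *
f=grab_frame("side");g=grab_frame("top")
a=f["pixels"][170:370,240:490];b=g["pixels"][180:400,230:500]
cv2.imwrite("pics/d.png",np.hstack([cv2.resize(a,(400,320)),cv2.resize(b,(400,326))[:320]])[:,:,::-1])
W=world(g);U=np.stack([W@rx,W@ry,W[...,2]],-1)
def st(nm,c,h,zz,tol):
    k=(abs(U[...,0]-c[0])<h[0])&(abs(U[...,1]-c[1])<h[1])&(abs(U[...,2]-zz)<tol);q=U[k]
    A=np.c_[q[:,:2]-c,np.ones(len(q))];s=np.linalg.lstsq(A,q[:,2],rcond=None)[0]
    print(nm,len(q),np.median(q,0).round(1),"slope",s.round(3),"ext",np.percentile(q,[2,98],axis=0).round(0).tolist())
st("lid",(503,-29),(35,56),8,3);st("part",(467,249),(26,26),44,5)
L=np.stack([W@bx-573.3,W@ry,W@bz+288],-1)
for y in(-73,156.5):
  k=(abs(L[...,0])<45)&(abs(L[...,1]-y)<56)&(abs(L[...,2]-59)<5)
  q=np.ascontiguousarray(L[k][:,:2]-[0,y],np.float32);print(len(q),cv2.minAreaRect(q),np.median(L[k][:,2]))
E
```

```text
clock: 29.3
eef_pos: [400.1, 345.3, 102.2]
tcp_rot: [-3.141, -0.003, -2.918]
contact_force: [-0.1, 0.3, 0.2]
opening: 0.6
grasp_force: 0.0
clock: 29.97
eef_pos: [342.3, 237.8, 182.1]
tcp_rot: [-3.141, -0.002, -2.918]
contact_force: [0.1, -0.3, -0.4]
opening: 0.598
grasp_force: 0.0
lid 1399 [504.4 -26.6   7.5] slope [1.000e-03 1.000e-03 7.558e+00] ext [[476.0, -76.0, 5.0], [534.0, 22.0, 10.0]]
part 239 [464.1 249.5  43.2] slope [ 3.0000e-03 -1.5000e-02  4.3239e+01] ext [[447.0, 232.0, 40.0], [483.0, 267.0, 46.0]]
1647 ((0.8341293334960938, 0.6675148010253906), (103.45067596435547, 64.71839904785156), 89.81214904785156) 58.930391381521986
1629 ((-0.5865020751953125, 0.24613571166992188), (62.00870895385742, 103.77701568603516), 0.009998830035328865) 59.23164630887297
```

View pics/d.png

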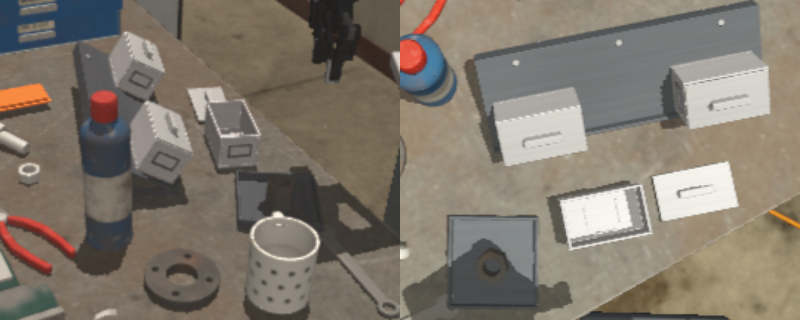

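The last picture shows the coupling upright in the tray at right-half (492,265) and the open box at (603,215). The lid is flat with its rib up at (695,192), and both light boxes are closed on the rack.

```bash
python3 -c "
from rig import r
print(r.sign_off())"
```

```text
the job is handed in; nothing more can be done
None
```

The job is handed in at about 30 s: the middle box was the heavy one (about 6 N against 2.9 N for the right box; the left was not hefted), and it now stands open and level on the bench with its lid flat beside it, rib up, the coupling upright in the tray, and the two light boxes closed on the rack.

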